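# Hang the bench lantern in its bayonet holder

## Task

Someone left a batten offcut lying across the collar of the lantern holder: first put it into the plywood offcut tray so that it lies flat on the tray's floor. Then hang the bench lantern in the holder: lower its two lugs through the collar's slots, twist it clockwise (seen from above) under the lip until the lugs drop fully into the locking notches, and let go. Keep the lantern upright throughout, and do not shift or knock over the mallet and the glue jar.

Things in the scene. Friction and masses are not known exactly. Their poses are not given: they have to be found in the camera images.
- batten_center (a point): Centre of the loose light-wood batten offcut, 140 mm long (its x) by 44 mm wide (y) by 44 mm high (z), 0.16 kg. At the start it lies across the top of the holder's collar, at any yaw.
- tray: Offcut tray of plywood, open at the top, fixed to the bench: outside 190 mm (its x) by 170 mm (y) by 35 mm high, walls and floor 5 mm thick. Origin on the bench under its centre.
- holder: Fixed steel lantern holder; origin on the bench under the collar's axis, z up. Collar: a ring of 122 mm outer diameter, bore 75 mm, top 153 mm above the bench. A short arm runs from it in -x to a 26 mm square post, 148 mm high, 100 mm from the axis, on a base plate 10 mm thick. Nothing of it stands above the collar's top.
- collar_top (a point): Centre of the collar's top face, axes as the holder's. In the 7 mm top lip are two opposite entry slots for the lugs, on a line turned +60 degrees (anticlockwise from above) from the holder's x. Under the lip runs a channel; its ledge, where the lugs land, is 20 mm below this top.
- entry_slot (a point): Middle of one entry slot (at +60 degrees), at the collar's top, 47 mm from the axis; the other slot is opposite. Each is 18 mm wide at the bore, wider outwards. Play of the lantern in bore and slot: about 3 mm sideways, 5 mm up and down in the channel, 5 degrees.
- notch (a point): Middle of the floor of one locking notch, under the lip on the holder's +x side, 47 mm from the axis, 28 mm below the collar's top, 8 mm below the ledge; the other is opposite. From the slots the lantern turns 60 degrees clockwise to them: lugs and handle bar then lie along the holder's arm. Play 5 degrees; walls stop the lugs just beyond notch and slot.
- lantern_bar (a point): Centre of the lantern's straight handle bar (66 mm long along its x, 15 mm wide along y, 16 mm high), 142 mm above the lantern's underside and on its axis; pinch it across y. The bar stands on two small end posts; below its middle is free space down to the lantern's top, 38 mm below the bar's centre. x is also the direction of the two lugs; z is up.
- lantern_center (a point): Lantern's axis, 75 mm above its underside. Loose, 0.25 to 0.5 kg, 150 mm high, starts upright on the bench: cylinder of 68 mm diameter, foot tapered to 52 mm, white lens, aluminium head, black handle. Two equal lugs along +x and -x: 12 mm wide, 8 mm high, tips 52 mm from the axis, undersides 5 mm above this point, which is 25 mm below the collar's top with lugs on the ledge, 33 mm locked.
- mallet_center (a point): Wooden mallet standing loose on its head, handle up: head 100 mm (x) by 60 mm (y) by 65 mm high, round handle of 25 mm diameter, 240 mm high overall. The point is half-way up. Must not be shifted.
- rack_foot (a point): Upright board rack, fixed to the bench: three boards on edge in a foot, 80 mm (x) by 60 mm (y), 280 mm high. The point is on the bench under its centre. An obstacle to go round.
- jar_center (a point): Amber glue jar with a steel lid, loose, 64 mm diameter, 110 mm high, standing near the lantern in line with its handle bar. The point is half-way up. Must not be shifted.
There are look-alikes about, which are no part of the job. Leave any green look-alike of the part that bears batten_center alone.

How it is judged:
By the outcome, as a careful person would: the job done as asked, in the order asked, and still so for the second after the job is handed in, with the robot touching nothing.
It also fails if it takes over 72 s, if anything falls off the work surface, if the arm or the gripper's body presses on something with over 40 N, if the wrist force passes 120 N, or if a joint passes its speed limit or range.

## Robot

A 6-joint arm with a two-finger parallel gripper is mounted at the origin on the work surface. World frame = base frame: x ahead of the robot, y to its left, z up, the work surface at z = 0. Lengths are in mm, angles in rad, forces in N, time in s.
With the tool pointing down it reaches from about 350 to 875 mm from the base axis. Payload 4.2 kg.
Tool frame: the origin (TCP) lies midway between the tips of the shut fingers; the grasp point (between the pads) lies 19 mm behind it; z points along the fingers, y is the direction in which the jaws open and shut (so a half turn about z gives the same grasp; the last joint's range is limited). The gripper opens to 85 mm and grips with 20 to 120 N. Pads are 22 mm wide; open, the fingers measure 114 mm over their backs; the gripper's body (76 mm by 85 mm) begins 54 mm behind the grasp point. The pads swing forward as they close: fully open they stand 13 mm farther back than shut.
Start: joints at [1.594, 0.385, 0.008, 0, -1.194, -0.259], TCP at [145.982, 607.691, 231.312] pointing down, gripper open.
Joint ranges: [-3.14, 3.14], [-1.21, 2.06], [-1.07, 1.41], [-3.16, 2.05], [-2.99, -0.16], [-3.1, 3.1]. Speed limits (rad/s): [2.79, 2.79, 3.14, 3.14, 3.14, 3.14].

## Interface

Orientations are given as a unit quaternion [x, y, z, w].
In Python, from bench import arm, eyes, nets gives the robot as it stands.
- The arm moves only by the tool jog_arm, never from a script. Its argument "rows" is a list of rows, each a list of 3 entries, a list of its own where there are three numbers: the shift along the tool's x, y, z in cm, then the turn, a rotation vector about the tool's x, y, z in degrees, then the finger opening in cm, from 0 to 8.54. In form: [[[x, y, z], [ax, ay, az], jaw], ...]. A call has 1 to 10 rows; each row shifts and turns the commanded pose from where the row before left it, along the tool's axes as they then stand; what a row does not reach is not made up. A row lasts 1/8 s, in which the tool goes at most 62.5 mm and 10.7 degrees, less where a joint would pass 70% of its speed; a pose out of reach is approached as far as the arm can. A call with a gripper value outside its range is refused whole. The fingers move at their own pace and stop on an object; the grip force is fixed at half the most. Time passes only in rows, so rows that do not move let the fingers close. It gives the time, the measured TCP pose, the force and the opening at its end, in the units of the state.
- arm.read_state(): the state, without advancing time (a new reading comes with each control period).
- eyes.get_image(name): name is "scene" or "top" or "wrist"; returns the picture (480x640x3 uint8, red, green, blue); there is no depth.
- eyes.camera_model(name): a dict with "K" (3x3 intrinsics, pixels), "rvec" (rotation vector, rad) and "tvec" (3), from world to camera coordinates, as OpenCV has them. Camera axes: x right, y down, z forward; pixel columns grow to the right and rows downward; lengths in mm; the calibration is good to about 2 mm. A picture is of the moment at which its call begins: read the wrist's pose just before it. camera_model takes no time and is no camera call; for the wrist camera it gives the pose at the moment of the call.
- arm.job_done(): hands the job in, once; it reports no verdict.
Trained networks look in the newest picture that a camera, given by its name, has taken for a name from the list of things; names that differ only in an ending like _2 or _b are one class to them, and where a whole thing is asked for, a point or a joint stands for the part that bears it (a point fixed in the world has none). Each returns a list of dicts, best first, with "conf" (0 to 1); they miss things now and then, are a little off and sometimes report something else, mostly with a low value. They report only what shows in the picture. A call takes as long as a camera call. They do not tell look-alikes from the thing itself.
- nets.boxes_of(camera, name): "position" ([column, row] as shares, 0 to 1, of the picture: columns of its width, rows of its height, amid what is visible of it).
The state is a dict: "clock": time; "joints": joint angles; "joint_vel": joint speeds; "joint_efforts": joint torques, N m; "position": TCP position; "ee_rot": TCP orientation; "contact_force": force on the tool from outside, world axes, zero at the start; "wrist_torque": the same for the moment, N m; "gripper_width": finger opening in mm.
Only numpy, scipy, OpenCV 4.12 (cv2) and the standard library are available. Lean on these libraries where they do the work, as an engineer would, in place of code of your own. Each camera call takes 0.05 s, during which the arm holds its last target.

## Working session

There is one attempt and no reset: what is moved stays moved. The work goes in short steps, Python scripts to look and compute and a tool call to move; the robot and the scene stay as the last step left them, time stands still between calls to the robot, and variables do not carry over. Pictures are saved under pics/ and viewed, and the job is handed in when it is done.

Besides the shell and the picture viewer there is one more tool, called after "Request:" by a JSON object that holds its "fn" and its "kwargs". jog_arm: Moves the arm, as the interface text tells. Its arguments: {"type":"object","properties":{"rows":{"type":"array","items":{"type":"array"}}},"required":["rows"]}

```bash
ls; mkdir -p pics
cat > h.py <<'E'
import numpy as np,cv2
from bench import arm,eyes,nets
def snap(n,f):
    im=eyes.get_image(n); cv2.imwrite('pics/'+f,im[:,:,::-1]); return im
def ray(n,uv,m=None):
    m=m or eyes.camera_model(n); K=np.array(m['K'],float);R,_=cv2.Rodrigues(np.array(m['rvec'],float));t=np.array(m['tvec'],float).ravel()
    d=R.T@np.linalg.inv(K)@np.array([uv[0],uv[1],1.]); return -R.T@t,d
def atz(n,uv,z,m=None):
    o,d=ray(n,uv,m); return o+d*(z-o[2])/d[2]
def proj(n,P,m=None):
    m=m or eyes.camera_model(n); p,_=cv2.projectPoints(np.array(P,float).reshape(-1,1,3),np.array(m['rvec'],float),np.array(m['tvec'],float),np.array(m['K'],float),None); return p[:,0]
E
python3 - <<'E'
from h import *
for c in ['scene','top','wrist']:
    snap(c,c+'0.png')
    m=eyes.camera_model(c); print(c,ray(c,(320,240),m)[0].round(),np.array(m['K'])[0,0])
for c in ['scene','top']:
    for n in ['batten_center','tray','holder','lantern_center','lantern_bar','mallet_center','rack_foot','jar_center','collar_top','entry_slot','notch']:
        print(c,n,[((np.array(b['position'])*[640,480]).round(1).tolist(),round(b['conf'],2)) for b in nets.boxes_of(c,n)[:4]])
print(arm.read_state())
E
```

```text
pics
scene [1318. -341. 1608.] 612.9815245727219
top [ 276.   39. 1374.] 470.1186343019197
wrist [210. 592. 372.] 368.82870695698347
scene batten_center [([447.0, 236.8], 0.94), ([322.0, 301.8], 0.89), ([231.2, 208.1], 0.76), ([277.0, 356.5], 0.65)]
scene tray [([411.9, 176.5], 0.94)]
scene holder [([300.0, 232.5], 0.63)]
scene lantern_center [([173.7, 271.4], 0.81)]
scene lantern_bar [([173.3, 267.9], 0.87)]
scene mallet_center [([258.7, 279.2], 0.92)]
scene rack_foot [([380.4, 214.4], 0.72), ([302.4, 230.5], 0.31)]
scene jar_center [([181.5, 236.5], 0.85)]
scene collar_top [([300.6, 229.3], 0.93)]
scene entry_slot [([301.4, 231.4], 0.9), ([175.6, 267.8], 0.41)]
scene notch [([297.4, 232.4], 0.64), ([175.3, 267.4], 0.4)]
top batten_center [([351.0, 186.8], 0.75), ([400.2, 323.0], 0.75), ([206.0, 196.4], 0.68), ([322.9, 239.6], 0.63)]
top tray [([198.3, 279.6], 0.67), ([334.7, 266.8], 0.43)]
top holder [([334.3, 267.0], 0.89), ([263.2, 223.3], 0.65)]
top lantern_center [([470.3, 271.0], 0.59)]
top lantern_bar [([472.1, 270.3], 0.79)]
top mallet_center [([396.2, 224.1], 0.8)]
top rack
[... 186 characters left out ...]
{'clock': 1.25, 'joints': array([ 1.59359563e+00,  3.84725846e-01,  7.90044966e-03, -6.07808681e-05,
       -1.19397905e+00, -2.58610205e-01]), 'joint_vel': array([-0.00023312,  0.00106522,  0.00021358, -0.00028326, -0.00024909,
       -0.00099368]), 'joint_efforts': array([ 3.32472555e-04, -3.92091608e+01,  1.88620788e+01,  4.19067577e+00,
       -2.66366869e-04,  4.35485887e-06]), 'position': array([145.96729323, 607.69487205, 231.28760575]), 'ee_rot': array([ 9.93055885e-01, -1.17643566e-01, -2.74095093e-05,  7.98324501e-06]), 'contact_force': array([-0.57234988, -0.04980451,  0.49135308]), 'wrist_torque': array([-0.05871123,  0.00301169,  0.03989348]), 'gripper_width': 85.12255030039056}
```

View pics/scene0.png

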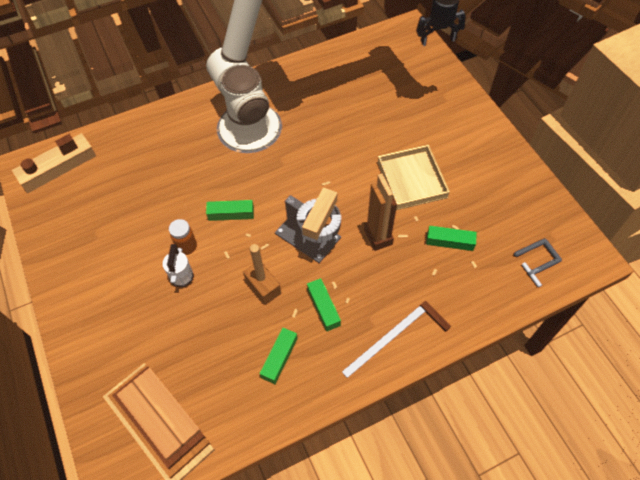

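View pics/top0.png

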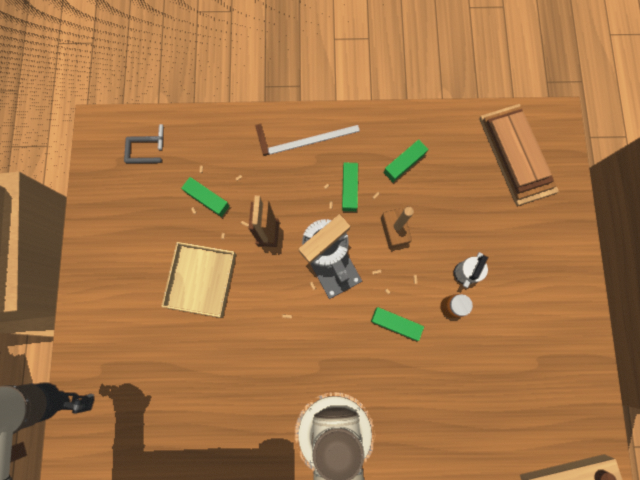

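Run:
```python
import cv2
a=cv2.imread('pics/scene0.png');cv2.imwrite('pics/sc.png',cv2.resize(a[130:370,120:480],(800,533),interpolation=3))
a=cv2.imread('pics/top0.png');cv2.imwrite('pics/tc.png',cv2.resize(a[150:360,170:500],(800,509),interpolation=3))
```

```text
(no output)
```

View pics/sc.png

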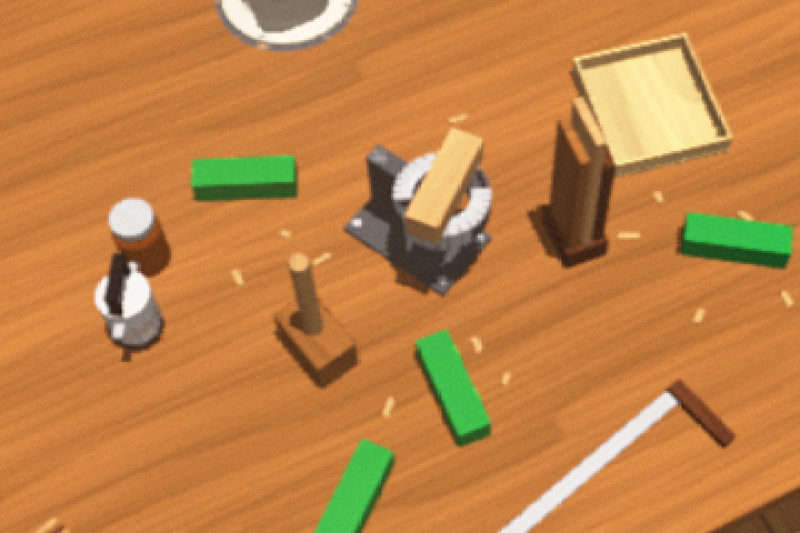

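View pics/tc.png

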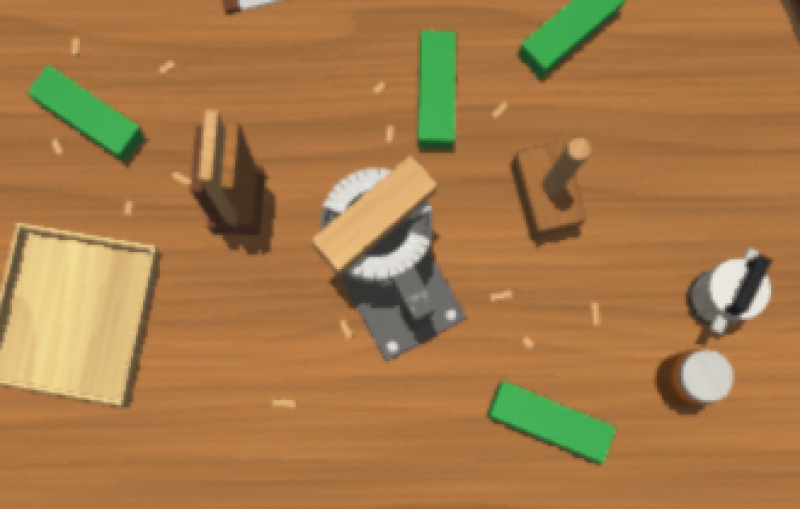

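The top view shows the batten (light wood) on the collar at about (326,239) and the arm of the holder toward (345,283). The tray is at (199,280), the rack at (264,224), the mallet at (398,226), the lantern at (472,270) and the jar at (460,305). Four green look-alikes lie on the bench.

Run:
```python
from h import *
m=eyes.camera_model('top')
f=lambda u:(u[0]/800*330+170,u[1]/509*210+150)
g=lambda u,z:atz('top',f(u),z,m).round(1)[:2]
B=[g(u,197) for u in [(313,240),(412,157),(437,187),(340,270)]];print('batten',B,np.mean(B,0))
d=B[1]-B[0]+B[2]-B[3];print('yaw',np.degrees(np.arctan2(d[1],d[0])), np.linalg.norm(d)/2)
T=[g(u,35) for u in [(19,224),(158,247),(126,406)]];print('tray',T,(T[0]+T[2])/2,np.linalg.norm(T[1]-T[0]),np.linalg.norm(T[1]-T[2]))
print('collar',g((377,223),153))
print('baseplate screws',g((392,346),10),g((451,314),10))
print('lantern bar ends',g((742,310),150),g((764,260),150),'lugs',g((752,255),84),g((719,325),84))
print('jar',g((706,376),110),'mallet top',g((577,148),240))
print('mallet head corners',[g(u,65) for u in [(513,155),(555,143),(585,218),(542,232)]])
print('rack tops',[g(u,280) for u in [(205,112),(217,112),(240,128)]])
```

```text
batten [array([479. ,  85.2]), array([566.6, -20.8]), array([533.5, -46.4]), array([446.8,  57.4])] [506.475  18.85 ]
yaw -50.28049488742795 136.3786365234673
tray [array([532.5, 443.2]), array([501.7, 276.3]), array([315.6, 310. ])] [424.05 376.6 ] 169.71814870543454 189.12667712409052
collar [504.2  17.1]
baseplate screws [ 3.815e+02 -3.000e-01] [418.5 -71.9]
lantern bar ends [ 402.8 -373.3] [ 456.6 -401.7] lugs [ 472.4 -412.2] [ 393.1 -368.1]
jar [ 335.1 -341.2] mallet top [ 562.5 -188. ]
mallet head corners [array([ 599.6, -146.9]), array([ 613.4, -197.3]), array([ 522.3, -227.7]), array([ 506.6, -176.6])]
rack tops [array([595.9, 188.4]), array([595.7, 176.5]), array([578.8, 153.5])]
```

View pics/wrist0.png

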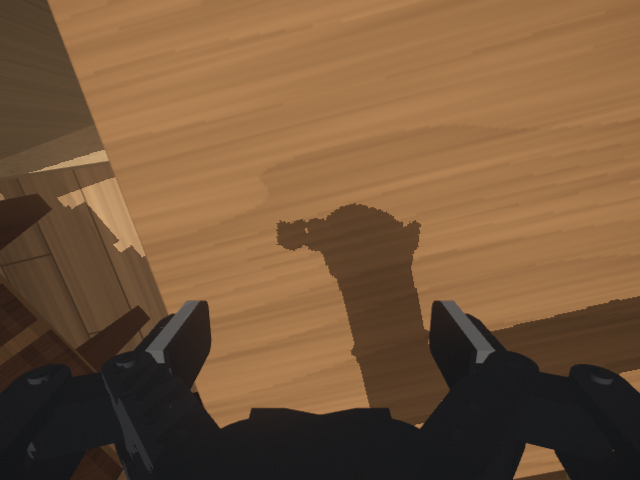

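```bash
cat >> h.py <<'E'
def psi(s=None):
    from scipy.spatial.transform import Rotation as Ro
    s=s or arm.read_state(); R=Ro.from_quat(s['ee_rot']).as_matrix()
    return np.degrees(np.arctan2(R[1,0],R[0,0])), np.degrees(np.arccos(np.clip(-R[2,2],-1,1)))
def plan(wps,jaw,p0=None,step=55,dq=9):
    """wps: list of (x,y,z,psi) ; prints rows"""
    s=arm.read_state(); p=np.array(s['position']) if p0 is None else np.array(p0[:3],float); q=psi(s)[0] if p0 is None else p0[3]
    print('from',p.round(1),round(q,2),'tilt',round(psi(s)[1],2),'t',s['clock'],'F',np.round(s['contact_force'],1),'w',round(s['gripper_width'],1))
    out=[];c=p.copy();cq=q
    for w in wps:
        t=np.array(w[:3],float); N=max(1,int(np.ceil(max(np.linalg.norm(t-c)/step,abs(w[3]-cq)/dq))))
        st,sq=c.copy(),cq
        for i in range(1,N+1):
            tgt=st+(t-st)*i/N; tq=sq+(w[3]-sq)*i/N
            d=tgt-c; a=np.radians(cq)
            sh=[round(float(v)/10,2) for v in (d[0]*np.cos(a)+d[1]*np.sin(a), d[0]*np.sin(a)-d[1]*np.cos(a), -d[2])]
            tu=round(-(tq-cq),2)
            out.append([sh,[0,0,tu],jaw])
            c=c+np.array([sh[0]*np.cos(a)+sh[1]*np.sin(a),sh[0]*np.sin(a)-sh[1]*np.cos(a),-sh[2]])*10; cq=cq-tu
    import json
    for k in range(0,len(out),10): print(json.dumps(out[k:k+10]))
    print('end',c.round(1),round(cq,2),len(out))
E
python3 - <<'E'
from h import *
m=eyes.camera_model('top')
f=lambda u:(u[0]/800*330+170,u[1]/509*210+150)
for u in [(205,222),(264,225),(262,172),(243,236)]: print(atz('top',f(u),15,m).round())
print(proj('top',[[505,17,153]],m))
plan([(330,300,340,-13.5),(400,120,360,-45),(470,40,330,-50)],8.5)
E
```

```text
[535. 223.  15.]
[530. 152.  15.]
[596. 154.  15.]
[517. 177.  15.]
[[325.52936493 241.68764109]]
from [146.  607.7 231.3] -13.51 tilt 0.0 t 1.25 F [-0.6 -0.   0.5] w 85.1
[[[3.58, 3.66, -1.55], [0, 0, -0.0], 8.5], [[3.59, 3.66, -1.56], [0, 0, -0.0], 8.5], [[3.58, 3.66, -1.55], [0, 0, -0.01], 8.5], [[3.58, 3.66, -1.55], [0, 0, 0.0], 8.5], [[3.59, 3.66, -1.56], [0, 0, 0.0], 8.5], [[3.58, 3.66, -1.55], [0, 0, -0.0], 8.5], [[3.58, 3.66, -1.55], [0, 0, -0.0], 8.5], [[2.75, 3.97, -0.5], [0, 0, 7.87], 8.5], [[3.27, 3.55, -0.5], [0, 0, 7.88], 8.5], [[3.73, 3.07, -0.5], [0, 0, 7.87], 8.5]]
[[[4.11, 2.53, -0.5], [0, 0, 7.88], 8.5], [[3.54, 0.24, 1.0], [0, 0, 1.67], 8.5], [[3.54, 0.13, 1.0], [0, 0, 1.66], 8.5], [[3.54, 0.03, 1.0], [0, 0, 1.67], 8.5]]
end [470.  40. 330.] -50.0 14
```

Request:
{"fn": "jog_arm", "kwargs": {"rows": [[[3.6,3.65,-1.55],[0,0,0],8.5],[[3.6,3.65,-1.55],[0,0,0],8.5],[[3.6,3.65,-1.55],[0,0,0],8.5],[[3.6,3.65,-1.55],[0,0,0],8.5],[[3.6,3.65,-1.55],[0,0,0],8.5],[[3.6,3.65,-1.55],[0,0,0],8.5],[[3.6,3.65,-1.55],[0,0,0],8.5],[[2.75,3.95,-0.5],[0,0,8],8.5],[[3.3,3.55,-0.5],[0,0,8],8.5],[[3.7,3.05,-0.5],[0,0,8],8.5]]}}

```text
clock: 2.5
position: [383.9, 164.1, 355.3]
ee_rot: [0.946, -0.324, 0.0, -0.0]
contact_force: [0.5, -0.5, 0.4]
gripper_width: 84.8
```

Request:
{"fn": "jog_arm", "kwargs": {"rows": [[[4.1,2.5,-0.5],[0,0,8],8.5],[[3.5,0.2,1],[0,0,2],8.5],[[3.5,0.1,1],[0,0,2],8.5],[[0,0,0],[0,0,0],8.5]]}}

```text
clock: 3.0
position: [447.4, 66.5, 338.7]
ee_rot: [0.907, -0.42, -0.001, 0.001]
contact_force: [0.6, 0.1, -0.2]
gripper_width: 84.9
```

Run:
```python
from h import *
s=arm.read_state(); print(s['position'],psi(s),s['clock'],s['joints'].round(2))
import pickle
m=eyes.camera_model('wrist');snap('wrist','w1.png');pickle.dump(m,open('w1.pkl','wb'))
snap('top','top1.png')
```

```text
[447.39044181  66.47734271 338.71249715] (np.float64(-49.72156408966373), np.float64(0.14061092232395123)) 3.0 [ 0.51  0.02 -0.19 -0.   -1.36  0.19]
```

View pics/w1.png

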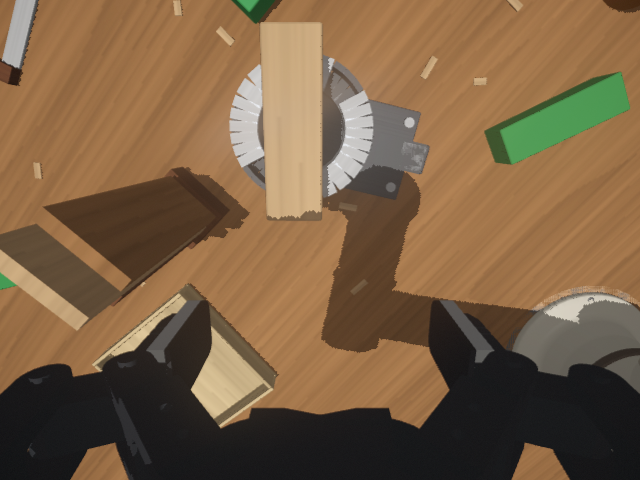

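The wrist view shows the batten with its top-face corners at about (261,22), (322,22), (323,212) and (267,212). The collar circle is centred near (302,126) and the arm runs to (415,155). The slots are hidden by the batten.

Run:
```python
from h import *
import pickle
m=pickle.load(open('w1.pkl','rb'))
B=[atz('wrist',u,197,m)[:2] for u in [(261,22),(322,22),(323,212),(267,212)]]
print(np.round(B,1),np.mean(B,0)); d=B[0]-B[3]+B[1]-B[2];print('yaw',np.degrees(np.arctan2(d[1],d[0])),np.linalg.norm(d)/2,np.linalg.norm(B[0]-B[1]))
im=cv2.imread('pics/w1.png')
cv2.imwrite('pics/w1c.png',cv2.resize(im[10:230,210:450],None,fx=2.7,fy=2.7,interpolation=3))
plan([(505,18,265,-50)],8.5)
```

```text
[[570.1 -18.4]
 [538.3 -45.3]
 [452.5  54.5]
 [485.8  82.7]] [511.67482583  18.38256455]
yaw -49.75486609311543 131.6227311222192 41.63665061095813
from [447.   67.8 339.8] -49.55 tilt 0.01 t 3.1 F [-0.9 -0.7 -0.1] w 85.0
[[[3.78, -0.59, 3.74], [0, 0, 0.22], 8.5], [[3.77, -0.61, 3.74], [0, 0, 0.23], 8.5]]
end [505.  18. 265.] -50.0 2
```

View pics/w1c.png

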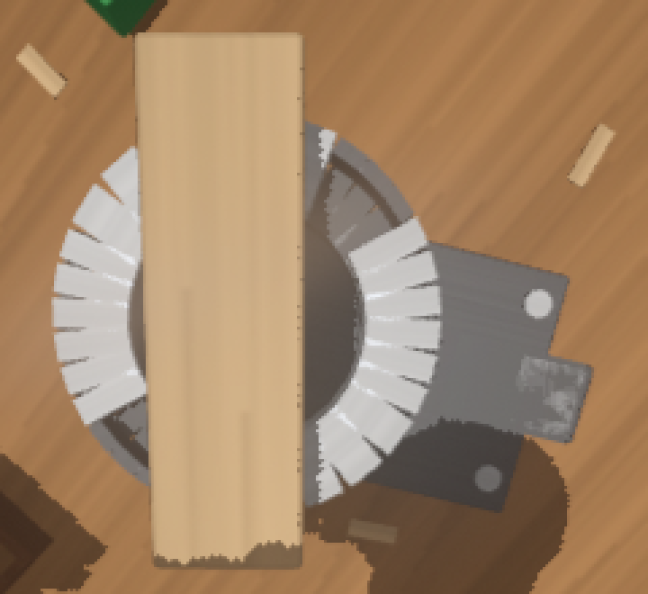

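Run:
```python
from h import *
plan([(508,20,240,-50),(508,20,160,-50)],8.5)
```

```text
from [447.   67.8 339.8] -49.55 tilt 0.01 t 3.1 F [-0.9 -0.7 -0.1] w 85.0
[[[2.53, -0.52, 3.33], [0, 0, 0.15], 8.5], [[2.53, -0.52, 3.33], [0, 0, 0.15], 8.5], [[2.53, -0.53, 3.32], [0, 0, 0.15], 8.5], [[0.0, 0.0, 4.0], [0, 0, -0.0], 8.5], [[0.0, 0.0, 4.0], [0, 0, -0.0], 8.5]]
end [508.  20. 160.] -50.0 5
```

Request:
{"fn": "jog_arm", "kwargs": {"rows": [[[2.5,-0.5,3.3],[0,0,0.2],8.5],[[2.55,-0.5,3.3],[0,0,0.2],8.5],[[2.5,-0.55,3.4],[0,0,0],8.5],[[0,0,0],[0,0,0],8.5]]}}

```text
clock: 3.6
position: [506.7, 20.3, 237.4]
ee_rot: [0.907, -0.422, -0.002, 0.002]
contact_force: [-0.3, 0.2, 0.2]
gripper_width: 85.1
```

Run:
```python
from h import *
s=arm.read_state(); print(s['position'],psi(s))
m=eyes.camera_model('wrist');snap('wrist','w2.png')
c=np.array([[508,20]]);a=np.radians(-50);ex=np.array([np.cos(a),np.sin(a)]);ey=np.array([-np.sin(a),np.cos(a)])
for i,j in [(1,1),(1,-1),(-1,-1),(-1,1)]:
    P=np.append((c+70*i*ex+22*j*ey)[0],197); print(proj('wrist',[P],m))
```

```text
[506.6677322   20.342548   237.44945767] (np.float64(-49.93350439725898), np.float64(0.32477989154174297))
[[269.06466892 129.74763278]]
[[362.45032434 129.80500101]]
[[354.68899697 384.68028718]]
[[278.02575512 384.90758112]]
```

View pics/w2.png

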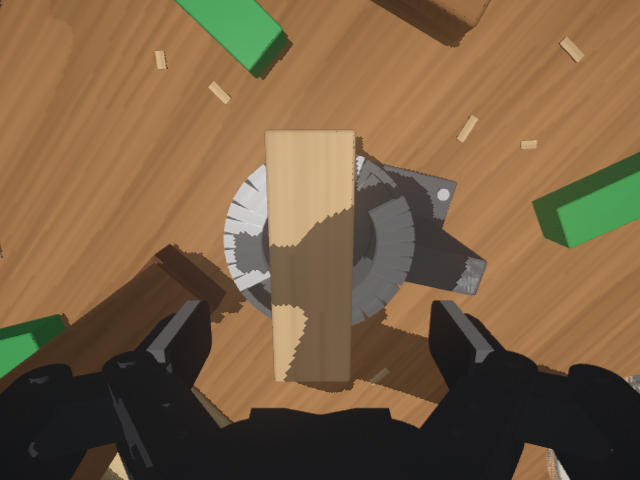

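Request:
{"fn": "jog_arm", "kwargs": {"rows": [[[0,-0.2,3.8],[0,0,0],8.5],[[0,0,3.8],[0,0,0],8.5],[[0,0,0.1],[0,0,0],8.5],[[0,0,0],[0,0,0],3],[[0,0,0],[0,0,0],3],[[0,0,0],[0,0,0],3],[[0,0,0],[0,0,0],3],[[0,0,0],[0,0,0],3],[[0,0,0],[0,0,0],3]]}}

```text
clock: 4.78
position: [510.5, 22.2, 165.1]
ee_rot: [0.907, -0.422, 0.002, -0.001]
contact_force: [-0.3, 1.6, 7.2]
gripper_width: 43.2
```

Request:
{"fn": "jog_arm", "kwargs": {"rows": [[[0,0,-1],[0,0,0],3],[[0,0,-3],[0,0,0],3],[[0,0,-4],[0,0,0],3],[[0,0,-5],[0,0,0],3],[[0,0,0],[0,0,0],3]]}}

```text
clock: 5.4
position: [511.1, 21.9, 297.7]
ee_rot: [0.907, -0.422, 0.004, -0.003]
contact_force: [0.1, -1.0, -3.1]
gripper_width: 43.7
```

Run:
```python
from h import *
import pickle
s=arm.read_state(); print(s['position'],psi(s),s['gripper_width'],s['contact_force'])
m=eyes.camera_model('wrist');snap('wrist','w3.png');pickle.dump(m,open('w3.pkl','wb'))
```

```text
[511.09049296  21.92212695 297.65048238] (np.float64(-49.90493942360248), np.float64(0.5578332186394646)) 43.68070492010494 [ 0.09676615 -0.95978894 -3.08852829]
```

View pics/w3.png

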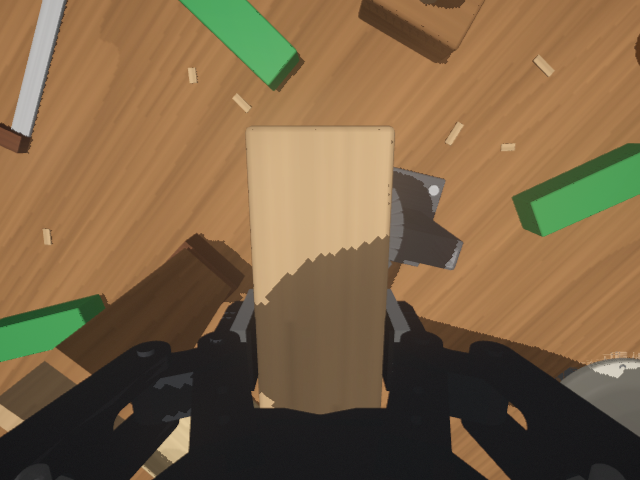

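Run:
```python
from h import *
import pickle
m=pickle.load(open('w3.pkl','rb'))
e=[atz('wrist',u,329.6,m)[:2] for u in [(247,127),(393,127)]];print(np.round(e,1),np.linalg.norm(e[0]-e[1]))
a=np.radians(-50);c=np.mean(e,0)-70*np.array([np.cos(a),np.sin(a)]);print('centre',c)
s=arm.read_state();p=s['position'];print('offset along x',(c-p[:2])@[np.cos(a),np.sin(a)],'y',(c-p[:2])@[np.sin(a),-np.cos(a)])
plan([(420,150,330,-32),(400,350,280,-10.3)],3)
```

```text
[[571.1 -19.1]
 [539.3 -45.8]] 41.4862365556798
centre [510.20703307  21.16007281]
offset along x 0.9885041627783334 y -0.058457976790310784
from [509.5  21.9 294.7] -49.93 tilt 0.23 t 5.45 F [-0.1 -0.8 -2.4] w 43.4
[[[-5.19, -0.47, -1.18], [0, 0, -5.98], 3], [[-5.11, -1.0, -1.18], [0, 0, -5.98], 3], [[-4.98, -1.53, -1.17], [0, 0, -5.97], 3], [[-3.07, -3.97, 1.25], [0, 0, -5.43], 3], [[-2.69, -4.25, 1.25], [0, 0, -5.42], 3], [[-2.27, -4.49, 1.25], [0, 0, -5.43], 3], [[-1.84, -4.67, 1.25], [0, 0, -5.42], 3]]
end [400. 350. 280.] -10.3 7
```

Centred in the grip. Moving to the tray.

Request:
{"fn": "jog_arm", "kwargs": {"rows": [[[-5.2,-0.5,-1.2],[0,0,-6],3],[[-5.1,-1,-1.2],[0,0,-6],3],[[-5,-1.5,-1.2],[0,0,-6],3],[[-3.05,-3.95,1.2],[0,0,-5.5],3],[[-2.7,-4.25,1.2],[0,0,-5.4],3],[[-2.3,-4.5,1.2],[0,0,-5.4],3],[[-1.8,-4.7,1.2],[0,0,-5.4],3],[[0,0,0],[0,0,0],3]]}}

```text
clock: 6.45
position: [397.6, 351.6, 277.0]
ee_rot: [0.996, -0.087, -0.002, 0.003]
contact_force: [-0.3, -1.1, -1.4]
gripper_width: 43.7
```

Run:
```python
from h import *
import pickle
s=arm.read_state(); print(s['position'],psi(s),s['gripper_width'],s['contact_force'])
m=eyes.camera_model('wrist');snap('wrist','w4.png');pickle.dump(m,open('w4.pkl','wb'))
snap('top','top4.png');snap('scene','sc4.png')
a=cv2.imread('pics/top4.png');cv2.imwrite('pics/tc4.png',cv2.resize(a[190:330,260:420],(800,700))[:600])
a=cv2.imread('pics/sc4.png');cv2.imwrite('pics/scc4.png',cv2.resize(a[180:270,260:370],(733,600)))
```

```text
[397.59796585 351.56316524 277.01266678] (np.float64(-10.026336623563287), np.float64(0.4053119553620996)) 43.70660535867966 [-0.25541336 -1.09872298 -1.37683428]
```

View pics/w4.png

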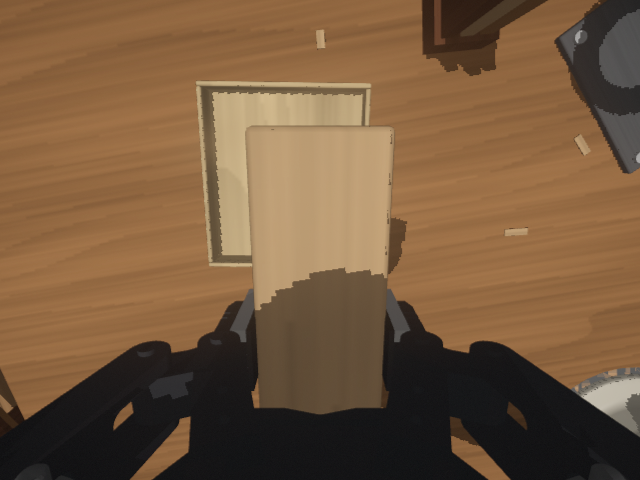

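View pics/tc4.png

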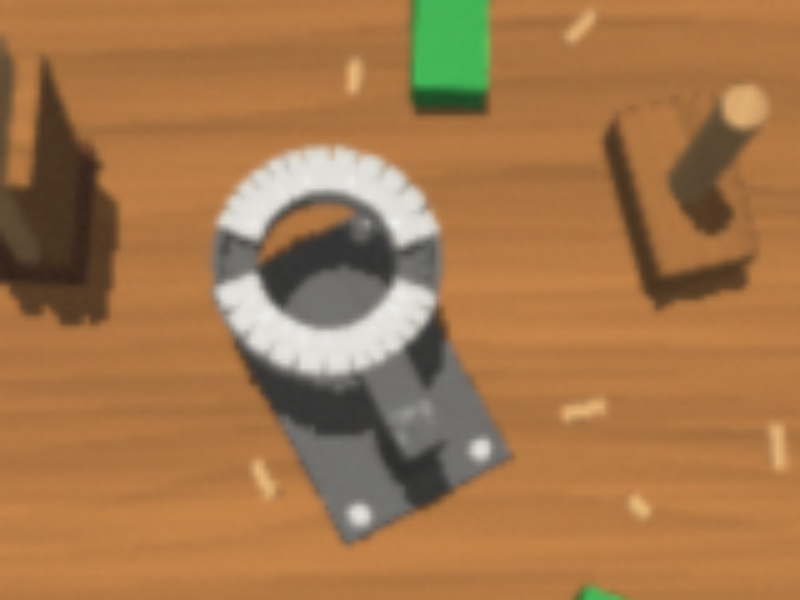

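View pics/scc4.png

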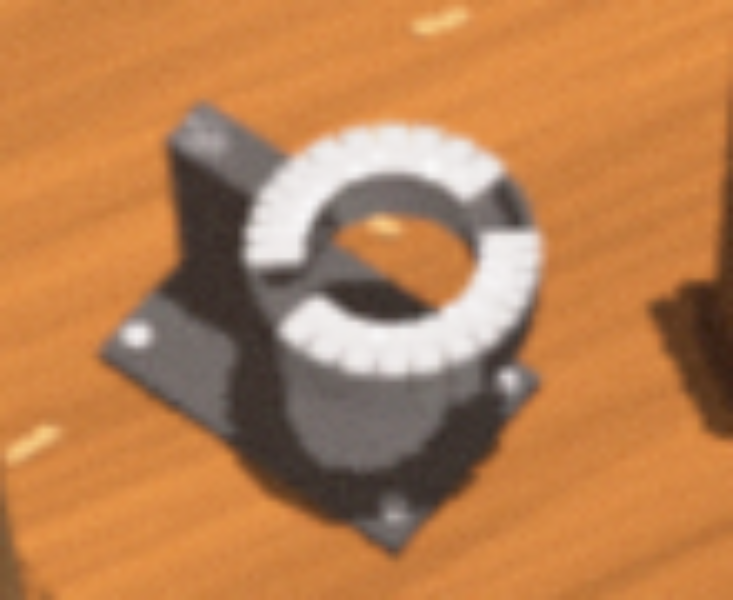

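Run:
```python
from h import *
import pickle
m=pickle.load(open('w4.pkl','rb'))
T=[atz('wrist',u,35,m)[:2] for u in [(197,82),(371,84.5),(210,266)]];print(np.round(T,1),'centre',(T[1]+T[2])/2,np.linalg.norm(T[0]-T[1]),np.linalg.norm(T[0]-T[2]));d=T[0]-T[2];print(np.degrees(np.arctan2(d[1],d[0])))
m=eyes.camera_model('top')
im=cv2.imread('pics/top4.png')
# collar ring white fit
x0,y0=260,190
hsv=cv2.cvtColor(im,cv2.COLOR_BGR2HSV)
mask=((hsv[...,1]<40)&(hsv[...,2]>170)).astype(np.uint8); mask[:,:300]=0;mask[:,355:]=0;mask[:215]=0;mask[270:]=0
n,l,st,ce=cv2.connectedComponentsWithStats(mask); print(st[1:],ce[1:])
pts=np.argwhere(mask)[:,::-1].astype(np.float32)
(c,r)=cv2.minEnclosingCircle(pts);print(c,r,atz('top',c,153,m), r/470*(1374-153))
W=np.array([atz('top',p,153,m)[:2] for p in pts]);print('mean',W.mean(0))
import math
# slots angle
f=lambda u:(u[0]/5+260,u[1]/5+190)
A=atz('top',f((237,255)),145,m);B=atz('top',f((418,255)),145,m);print(A,B,np.degrees(np.arctan2(*(A-B)[[1,0]])),(A+B)/2)
for u in [(359,515),(481,449)]: print(atz('top',f(u),10,m))
plan([(424,376,120,-10.3),(424,376,25,-10.3)],3)
```

```text
[[535.  445.4]
 [503.7 281.1]
 [351.5 480.6]] centre [427.63113389 380.87764205] 167.15570689947347 186.7950651090927
-10.877797165704834
[[304 220  43  19 390]
 [303 245  44  20 437]] [[325.35897436 228.16666667]
 [324.5194508  255.15331808]]
(324.8541259765625, 242.03167724609375) 22.938283920288086 [504.1062682   18.80253146 153.        ] 59.590733333344154
mean [503.27686413  18.65913387]
[509.20173507  65.05456235 145.        ] [507.52929233 -31.24518808 145.        ] 89.00504126388445 [508.3655137   16.90468714 145.        ]
[380.8029097   -0.59330968  10.        ]
[417.74312946 -72.30112855  10.        ]
from [398.8 349.1 279.8] -10.24 tilt 0.15 t 6.6 F [ 0.5 -0.  -1. ] w 42.8
[[[0.67, -1.03, 5.33], [0, 0, 0.02], 3], [[0.66, -1.03, 5.33], [0, 0, 0.02], 3], [[0.67, -1.04, 5.32], [0, 0, 0.02], 3], [[0.0, 0.0, 4.75], [0, 0, -0.0], 3], [[0.0, 0.0, 4.75], [0, 0, -0.0], 3]]
end [424. 376.  25.] -10.3 5
```

Request:
{"fn": "jog_arm", "kwargs": {"rows": [[[0.7,-1.1,5.3],[0,0,0],3],[[0.7,-1.1,5.3],[0,0,0],3],[[0.7,-1.1,5.3],[0,0,0],3],[[0,0,4.5],[0,0,0],3],[[0,0,4.5],[0,0,0],3],[[0,0,0],[0,0,0],3]]}}

```text
clock: 7.35
position: [424.5, 375.2, 29.1]
ee_rot: [0.996, -0.09, -0.002, 0.004]
contact_force: [-0.2, -0.8, -0.3]
gripper_width: 43.4
```

Run:
```python
from h import *
snap('wrist','w5.png');plan([(426,378,17.5,-10.3)],3)
```

```text
from [425.9 377.4  31.7] -10.27 tilt 0.14 t 7.4 F [ 0.3  1.  -0.7] w 43.3
[[[-0.0, -0.06, 1.42], [0, 0, 0.03], 3]]
end [426.  378.   17.5] -10.3 1
```

View pics/w5.png

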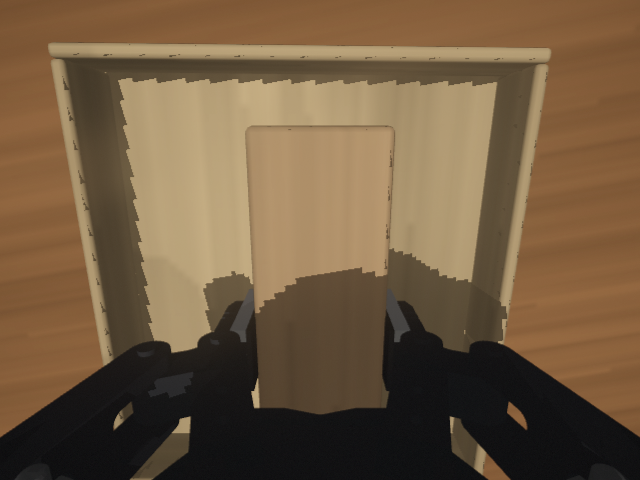

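The batten is centred in the tray laterally. I'll lower and release.

Request:
{"fn": "jog_arm", "kwargs": {"rows": [[[0,0,1.2],[0,0,0],3],[[0,0,0.2],[0,0,0],3],[[0,0,0],[0,0,0],3],[[0,0,0],[0,0,0],7],[[0,0,0],[0,0,0],7],[[0,0,0],[0,0,0],7],[[0,0,-4],[0,0,0],7],[[0,0,-6],[0,0,0],8.5],[[0,0,-6],[0,0,0],8.5]]}}

```text
clock: 8.52
position: [425.5, 378.5, 179.5]
ee_rot: [0.996, -0.089, -0.0, 0.0]
contact_force: [-0.1, 0.7, -0.1]
gripper_width: 85.3
```

Run:
```python
from h import *
snap('wrist','w6.png');plan([(426,378,17.5,-10.3)],3)
```

```text
from [429.2 382.  189.3] -10.08 tilt 0.97 t 8.575 F [2.4 1.2 6.1] w 84.7
[[[-0.06, 0.11, 4.29], [0, 0, 0.06], 3], [[-0.06, 0.12, 4.3], [0, 0, 0.05], 3], [[-0.06, 0.11, 4.29], [0, 0, 0.06], 3], [[-0.06, 0.11, 4.3], [0, 0, 0.05], 3]]
end [426.  378.   17.5] -10.3 4
```

View pics/w6.png

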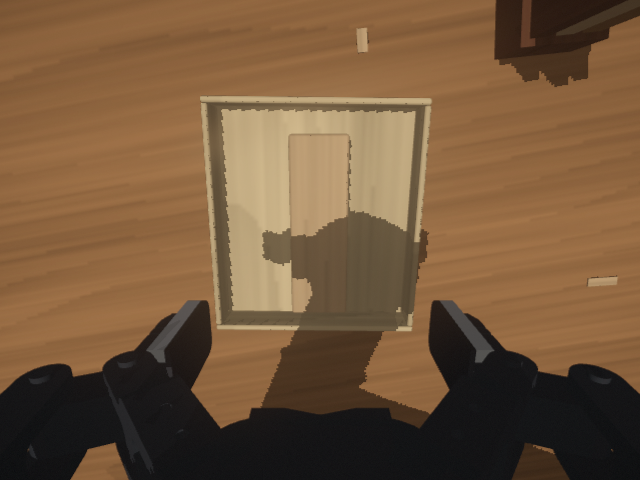

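Run:
```python
from h import *
plan([(395,200,340,-10),(440,30,340,-10)],8.5,p0=(426,378.5,180,-10.3))
```

```text
from [426.  378.5 180. ] -10.3 tilt 0.97 t 8.575 F [2.4 1.2 6.1] w 84.7
[[[0.03, 3.62, -3.2], [0, 0, -0.06], 8.5], [[0.02, 3.63, -3.2], [0, 0, -0.06], 8.5], [[0.02, 3.62, -3.2], [0, 0, -0.06], 8.5], [[0.02, 3.62, -3.2], [0, 0, -0.06], 8.5], [[0.01, 3.63, -3.2], [0, 0, -0.06], 8.5], [[1.85, 3.99, -0.0], [0, 0, -0.0], 8.5], [[1.84, 3.99, -0.0], [0, 0, 0.0], 8.5], [[1.85, 3.99, -0.0], [0, 0, 0.0], 8.5], [[1.85, 3.99, -0.0], [0, 0, 0.0], 8.5]]
end [440.  30. 340.] -10.0 9
```

Request:
{"fn": "jog_arm", "kwargs": {"rows": [[[0,3.6,-3.2],[0,0,0],8.5],[[0,3.6,-3.2],[0,0,0],8.5],[[0,3.6,-3.2],[0,0,0],8.5],[[0,3.6,-3.2],[0,0,0],8.5],[[0,3.6,-3.2],[0,0,0],8.5],[[1.85,4,0],[0,0,0],8.5],[[1.85,4,0],[0,0,0],8.5],[[1.85,4,0],[0,0,0],8.5],[[1.85,4,0],[0,0,0],8.5]]}}

```text
clock: 9.7
position: [438.2, 29.6, 337.9]
ee_rot: [0.996, -0.089, 0.0, -0.0]
contact_force: [0.3, 0.4, 0.4]
gripper_width: 84.9
```

Request:
{"fn": "jog_arm", "kwargs": {"rows": [[[0,0,0],[0,0,0],8.5],[[0,0,0],[0,0,0],8.5],[[0,0,0],[0,0,0],8.5]]}}

```text
clock: 10.07
position: [438.1, 31.7, 337.8]
ee_rot: [0.996, -0.088, 0.0, -0.0]
contact_force: [0.5, 0.4, -0.3]
gripper_width: 84.9
```

Run:
```python
from h import *
import pickle
s=arm.read_state(); print(s['position'],psi(s))
m=eyes.camera_model('wrist');im=snap('wrist','w7.png');pickle.dump(m,open('w7.pkl','wb'))
u=proj('wrist',[[504,18,153]],m)[0];print(u);x,y=int(u[0])-75,int(u[1])-75;print(x,y)
cv2.imwrite('pics/w7c.png',cv2.resize(im[max(y,0):y+150,x:x+150,::-1],(600,600),interpolation=3))
snap('scene','sc7.png')
```

```text
[438.08391595  31.71848993 337.7743751 ] (np.float64(-10.130740231919093), np.float64(0.011079946580702264))
[322.11116449 138.65771435]
247 63
```

View pics/w7.png

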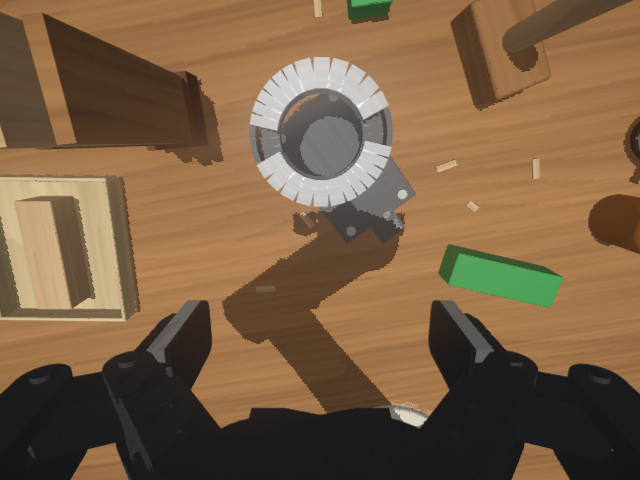

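View pics/w7c.png

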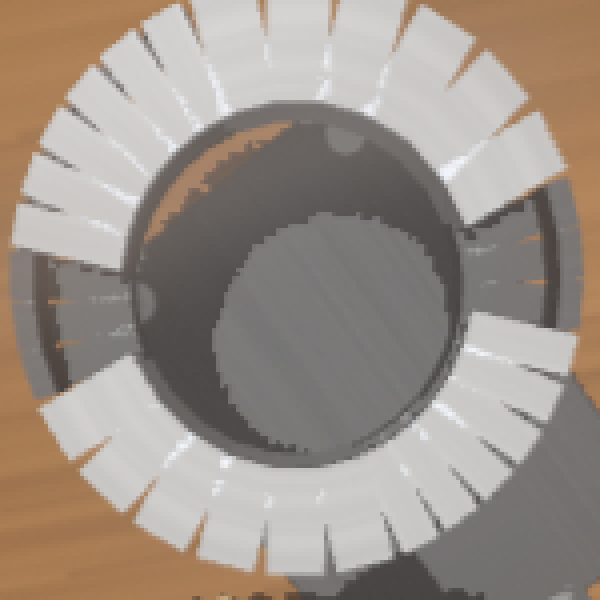

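View pics/sc7.png

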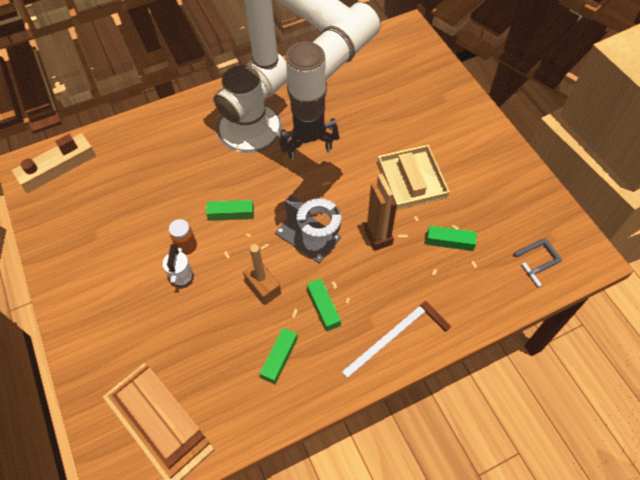

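The batten lies flat in the tray. The collar is clear, and its slots show left and right in the wrist crop.

Run:
```python
from h import *
import pickle
m=pickle.load(open('w7.pkl','rb'))
im=cv2.imread('pics/w7.png');hsv=cv2.cvtColor(im,cv2.COLOR_BGR2HSV)
mask=((hsv[...,1]<30)&(hsv[...,2]>150)).astype(np.uint8);k=np.zeros_like(mask);k[45:220,240:400]=1;mask*=k
n,l,st,ce=cv2.connectedComponentsWithStats(mask);
big=[i for i in range(1,n) if st[i,4]>300];print(st[big]);mask=np.isin(l,big)
pts=np.argwhere(mask)[:,::-1]; W=np.array([atz('wrist',p,153,m)[:2] for p in pts],np.float32)
c,r=cv2.minEnclosingCircle(W);print('enclosing',c,r,'mean',W.mean(0))
# refine: outer radius edge per angle
from scipy.optimize import least_squares
c=np.array(c)
for it in range(3):
    v=W-c;a=np.degrees(np.arctan2(v[:,1],v[:,0]));rr=np.hypot(*v.T);O=[];I=[]
    for b in range(-180,180,4):
        s=(a>=b)&(a<b+4)
        if s.sum()>20: O.append(W[s][np.argmax(rr[s])]);I.append(W[s][np.argmin(rr[s])])
    f=lambda p:np.r_[np.hypot(*(np.array(O)-p[:2]).T)-p[2],np.hypot(*(np.array(I)-p[:2]).T)-p[3]]
    s=least_squares(f,[*c,61,37],loss='soft_l1');c=s.x[:2];print(s.x)
C=[atz('wrist',(247+u/4,63+v/4),153,m)[:2] for u,v in [(120,270),(133,358),(465,225),(470,313)]]
A=(C[0]+C[1])/2;B=(C[2]+C[3])/2;print('slots',A,B,(A+B)/2,np.degrees(np.arctan2(*(A-B)[::-1])))
print('gap',[np.linalg.norm(C[0]-C[1]),np.linalg.norm(C[2]-C[3])])
h=np.histogram(a,bins=np.arange(-180,181,3))[0];print([(int(b),int(x)) for b,x in zip(np.arange(-180,180,3),h) if x<20])
P=[atz('wrist',u,10,m)[:2] for u in [(403,195),(351,231)]];print('screws',P,np.degrees(np.arctan2(*(P[1]-P[0])[::-1]))-90)
plan([(375,-150,340,-20),(372,-357,320,-28)],8.5)
```

```text
[[ 250   57  138   74 4532]
 [ 257  141  134   66 3807]]
enclosing (506.8662109375, 18.581724166870117) 60.894039154052734 mean [510.48856   18.222057]
[506.92909672  18.68126002  60.63439771  37.45208485]
[506.92969279  18.67999582  60.63379585  37.45208061]
[506.92969279  18.67999582  60.63379585  37.45208061]
slots [508.1815386   54.91797548] [504.43350184 -17.97790176] [506.30752022  18.47003686] 87.05665453483203
gap [np.float64(18.23380951596575), np.float64(17.88919458184461)]
[(-108, 14), (-105, 0), (-102, 0), (-99, 0), (-96, 0), (-93, 0), (-90, 0), (-87, 0), (-84, 0), (-81, 13), (72, 8), (75, 0), (78, 0), (81, 0), (84, 0), (87, 0), (90, 0), (93, 0), (96, 0), (99, 17)]
screws [array([417.96205406, -72.3718162 ]), array([3.82994284e+02, 1.54588025e-01])] 25.74050454050915
from [438.1  31.8 337.8] -10.11 tilt 0.01 t 10.175 F [-0.7 -0.1  0.3] w 85.1
[[[-0.76, 4.75, -0.05], [0, 0, 2.47], 8.5], [[-0.54, 4.78, -0.06], [0, 0, 2.47], 8.5], [[-0.35, 4.8, -0.05], [0, 0, 2.48], 8.5], [[-0.13, 4.81, -0.06], [0, 0, 2.47], 8.5], [[1.7, 4.89, 0.5], [0, 0, 2.0], 8.5], [[1.87, 4.82, 0.5], [0, 0, 2.0], 8.5], [[2.03, 4.76, 0.5], [0, 0, 2.0], 8.5], [[2.2, 4.68, 0.5], [0, 0, 2.0], 8.5]]
end [ 372. -357.  320.] -28.0 8
```

Request:
{"fn": "jog_arm", "kwargs": {"rows": [[[-0.75,4.75,0],[0,0,2.5],8.5],[[-0.5,4.8,0],[0,0,2.5],8.5],[[-0.3,4.8,0],[0,0,2.5],8.5],[[-0.1,4.8,0],[0,0,2.5],8.5],[[1.7,4.9,0.5],[0,0,2],8.5],[[1.9,4.8,0.5],[0,0,2],8.5],[[2,4.8,0.5],[0,0,2],8.5],[[2.2,4.7,0.5],[0,0,2],8.5],[[0,0,0],[0,0,0],8.5],[[0,0,0],[0,0,0],8.5]]}}

```text
clock: 11.42
position: [372.2, -358.0, 317.6]
ee_rot: [0.97, -0.243, -0.0, -0.0]
contact_force: [0.1, 0.9, -0.2]
gripper_width: 84.9
```

Request:
{"fn": "jog_arm", "kwargs": {"rows": [[[0,0,0],[0,0,0],8.5],[[0,0,0],[0,0,0],8.5]]}}

```text
clock: 11.68
position: [372.3, -357.5, 318.4]
ee_rot: [0.97, -0.243, 0.001, 0.0]
contact_force: [-0.3, 0.3, 0.8]
gripper_width: 85.4
```

Run:
```python
from h import *
import pickle
s=arm.read_state(); print(s['position'],psi(s),s['joints'].round(2))
m=eyes.camera_model('wrist');im=snap('wrist','w8.png');pickle.dump(m,open('w8.pkl','wb'))
cv2.imwrite('pics/w8c.png',cv2.resize(im[60:260,220:420,::-1],(600,600),interpolation=3))
```

```text
[ 372.30267738 -357.50803134  318.41280479] (np.float64(-28.097451151191628), np.float64(0.06402240843566759)) [-0.45  0.14 -0.1  -0.   -1.32  1.53]
```

View pics/w8.png

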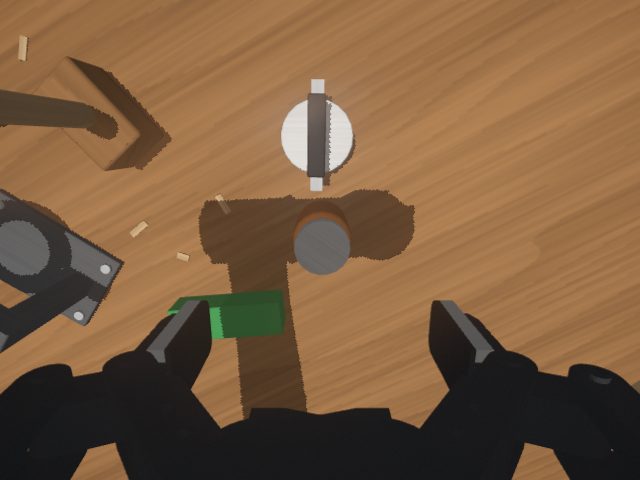

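View pics/w8c.png

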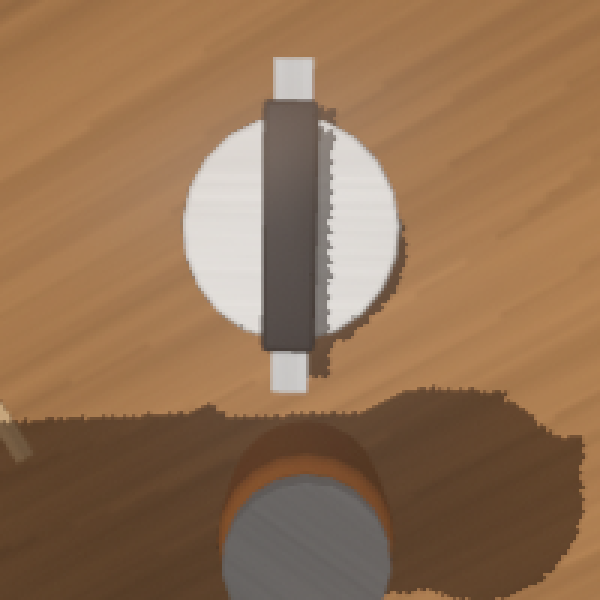

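Run:
```python
from h import *
import pickle
m=pickle.load(open('w8.pkl','rb'))
g=lambda u,v,z:atz('wrist',(220+u/3,60+v/3),z,m)[:2]
F=(g(264,99,150)+g(317,99,150))/2;N=(g(262,350,150)+g(314,350,150))/2
print('bar',(F+N)/2,np.degrees(np.arctan2(*(F-N)[::-1])),np.linalg.norm(F-N))
F=g(293.5,57,88);N=g(289,392,88);print('lugs',(F+N)/2,np.degrees(np.arctan2(*(F-N)[::-1])),np.linalg.norm(F-N))
print('jar',g(306,560,110))
L=(g(183,225,112)+g(398,225,112))/2;print('disc',L,np.linalg.norm(g(183,225,112)-g(398,225,112)))
plan([(433,-389,200,-28)],8.5);
```

```text
bar [ 434.70446694 -388.25508937] -28.871445472702355 64.83884192704572
lugs [ 434.45085537 -388.23622256] -29.050985598682107 103.92460219508932
jar [ 340.20399517 -343.3087461 ]
disc [ 435.8318605  -388.93683763] 64.899034295351
from [ 372.3 -357.6  318.4] -28.11 tilt 0.06 t 11.725 F [-0.2  0.3  0.3] w 85.2
[[[2.28, -0.03, 3.95], [0, 0, -0.04], 8.5], [[2.28, -0.03, 3.94], [0, 0, -0.03], 8.5], [[2.27, -0.03, 3.95], [0, 0, -0.04], 8.5]]
end [ 433. -389.  200.] -28.0 3
```

Run:
```python
from h import *
plan([(434.5,-388.3,190,-29),(434.5,-388.3,122,-29)],8.5);
```

```text
from [ 372.3 -357.6  318.4] -28.11 tilt 0.06 t 11.725 F [-0.2  0.3  0.3] w 85.2
[[[2.31, -0.08, 4.28], [0, 0, 0.3], 8.5], [[2.31, -0.08, 4.28], [0, 0, 0.29], 8.5], [[2.31, -0.1, 4.28], [0, 0, 0.3], 8.5], [[0.0, -0.0, 3.4], [0, 0, -0.0], 8.5], [[0.0, -0.0, 3.4], [0, 0, -0.0], 8.5]]
end [ 434.5 -388.3  122. ] -29.0 5
```

Request:
{"fn": "jog_arm", "kwargs": {"rows": [[[2.3,-0.1,4.3],[0,0,0.3],8.5],[[2.3,-0.1,4.3],[0,0,0.3],8.5],[[2.3,-0.1,4.3],[0,0,0.3],8.5],[[0,0,0],[0,0,0],8.5],[[0,0,0],[0,0,0],8.5],[[0,0,0],[0,0,0],8.5]]}}

```text
clock: 12.48
position: [434.5, -389.0, 191.3]
ee_rot: [0.968, -0.251, 0.002, 0.001]
contact_force: [-0.8, 0.5, 0.3]
gripper_width: 85.2
```

Run:
```python
from h import *
plan([(434.5,-388.3,122,-29)],8.5);
```

```text
from [ 434.5 -389.   191.3] -29.09 tilt 0.24 t 12.475 F [-0.8  0.5  0.3] w 85.2
[[[-0.02, -0.03, 3.46], [0, 0, -0.04], 8.5], [[-0.02, -0.03, 3.47], [0, 0, -0.05], 8.5]]
end [ 434.5 -388.3  122. ] -29.0 2
```

Request:
{"fn": "jog_arm", "kwargs": {"rows": [[[0,-0.05,3.5],[0,0,0],8.5],[[0,0,3.4],[0,0,0],8.5],[[0,0,0],[0,0,0],8.5],[[0,0,0],[0,0,0],4],[[0,0,0],[0,0,0],2],[[0,0,0],[0,0,0],0.5],[[0,0,0],[0,0,0],0.5],[[0,0,0],[0,0,0],0.5],[[0,0,0],[0,0,0],0.5],[[0,0,0],[0,0,0],0.5]]}}

```text
clock: 13.72
position: [434.8, -388.6, 120.6]
ee_rot: [0.968, -0.251, 0.001, 0.0]
contact_force: [0.6, 1.4, 4.3]
gripper_width: 13.9
```

Run:
```python
from h import *
plan([(434.5,-388.3,122,-29)],8.5);snap('wrist','w9.png')
```

```text
from [ 434.8 -388.6  120.6] -29.09 tilt 0.09 t 13.725 F [0.6 1.4 4.3] w 13.9
[[[-0.04, -0.01, -0.14], [0, 0, -0.09], 8.5]]
end [ 434.5 -388.3  122. ] -29.0 1
```

View pics/w9.png

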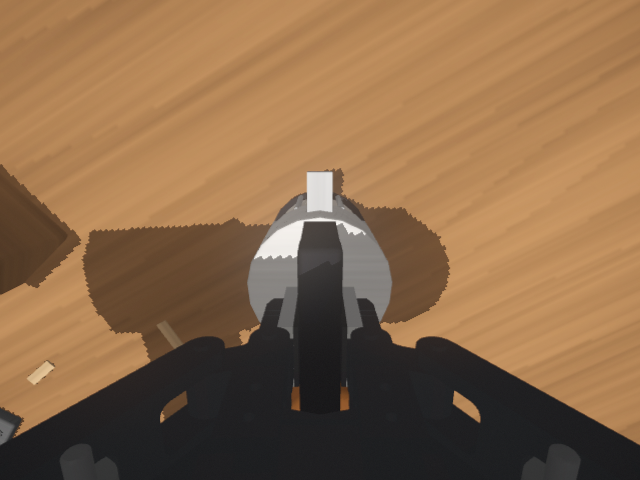

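Request:
{"fn": "jog_arm", "kwargs": {"rows": [[[0,0,-0.5],[0,0,0],0.5],[[0,0,-1.5],[0,0,0],0.5],[[0,0,-3],[0,0,0],0.5],[[0,0,-4],[0,0,0],0.5],[[0,0,-4],[0,0,0],0.5],[[0,0,-4],[0,0,0],0.5],[[0,0,-3],[0,0,0],0.5],[[0,0,-1.5],[0,0,0],0.5],[[0,0,0],[0,0,0],0.5],[[0,0,0],[0,0,0],0.5]]}}

```text
clock: 15.02
position: [433.7, -387.7, 332.8]
ee_rot: [0.968, -0.251, -0.002, -0.001]
contact_force: [0.7, 0.3, -4.3]
gripper_width: 13.9
```

Run:
```python
from h import *
plan([(425,-190,345,-60),(506.5,18.7,345,-93)],0.5,step=36,dq=7);snap('wrist','w10.png')
```

```text
from [ 433.7 -387.7  332.8] -29.12 tilt 0.22 t 15.025 F [ 0.7  0.3 -4.3] w 13.9
[[[-1.73, -2.81, -0.2], [0, 0, 5.15], 0.5], [[-1.98, -2.64, -0.21], [0, 0, 5.14], 0.5], [[-2.2, -2.46, -0.2], [0, 0, 5.15], 0.5], [[-2.41, -2.24, -0.2], [0, 0, 5.14], 0.5], [[-2.61, -2.02, -0.2], [0, 0, 5.15], 0.5], [[-2.78, -1.78, -0.21], [0, 0, 5.15], 0.5], [[-2.0, -2.5, 0.0], [0, 0, 4.71], 0.5], [[-2.2, -2.33, 0.0], [0, 0, 4.72], 0.5], [[-2.38, -2.13, 0.0], [0, 0, 4.71], 0.5], [[-2.55, -1.94, 0.0], [0, 0, 4.72], 0.5]]
[[[-2.7, -1.72, 0.0], [0, 0, 4.71], 0.5], [[-2.83, -1.49, 0.0], [0, 0, 4.71], 0.5], [[-2.95, -1.25, 0.0], [0, 0, 4.72], 0.5]]
end [506.5  18.7 345. ] -93.0 13
```

View pics/w10.png

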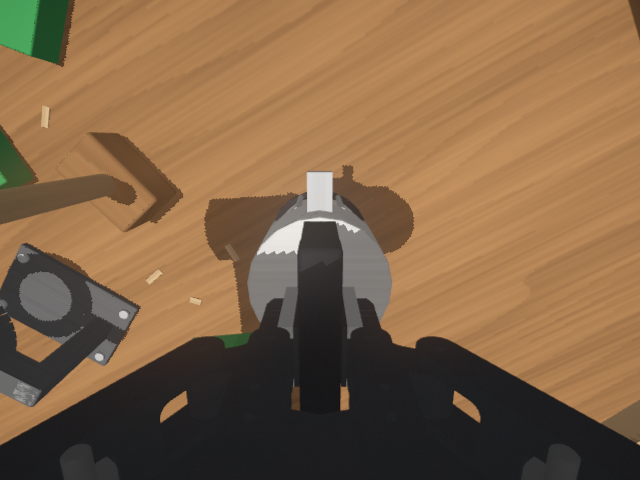

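Request:
{"fn": "jog_arm", "kwargs": {"rows": [[[-1.7,-2.8,-0.2],[0,0,5.2],0.5],[[-2,-2.65,-0.2],[0,0,5.2],0.5],[[-2.2,-2.45,-0.2],[0,0,5.2],0.5],[[-2.4,-2.25,-0.2],[0,0,5.1],0.5],[[-2.6,-2,-0.2],[0,0,5.1],0.5],[[-2.8,-1.8,-0.2],[0,0,5.1],0.5],[[-2,-2.5,0],[0,0,4.7],0.5],[[-2.2,-2.3,0],[0,0,4.7],0.5],[[-2.4,-2.15,0],[0,0,4.7],0.5],[[-2.55,-1.95,0],[0,0,4.7],0.5]]}}

```text
clock: 16.32
position: [472.2, -70.2, 345.7]
ee_rot: [0.772, -0.636, -0.001, 0.001]
contact_force: [-0.3, 0.2, -4.6]
gripper_width: 13.9
```

Request:
{"fn": "jog_arm", "kwargs": {"rows": [[[-2.7,-1.7,0],[0,0,4.7],0.5],[[-2.8,-1.5,0],[0,0,4.7],0.5],[[-2.5,-1.1,0],[0,0,4.7],0.5],[[0,0,0],[0,0,0],0.5],[[0,0,0],[0,0,0],0.5],[[0,0,0],[0,0,0],0.5]]}}

```text
clock: 17.08
position: [505.5, 12.7, 346.6]
ee_rot: [-0.689, 0.725, 0.0, -0.0]
contact_force: [-0.1, -0.5, -3.5]
gripper_width: 13.8
```

Run:
```python
from h import *
s=arm.read_state();print(s['joints'].round(2))
plan([(506.5,18.7,310,-93)],0.5,step=36,dq=7);snap('wrist','w11.png');snap('scene','sc11.png');snap('top','top11.png')
```

```text
[ 0.35  0.12 -0.07  0.   -1.39 -0.4 ]
from [505.5  12.7 346.6] -92.94 tilt 0.04 t 17.075 F [-0.1 -0.5 -3.5] w 13.8
[[[-0.3, -0.04, 1.83], [0, 0, 0.03], 0.5], [[-0.3, -0.03, 1.83], [0, 0, 0.03], 0.5]]
end [506.5  18.7 310. ] -93.0 2
```

View pics/w11.png

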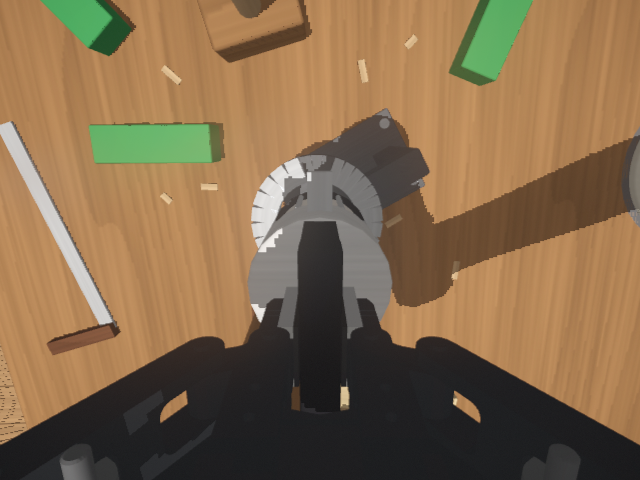

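View pics/sc11.png

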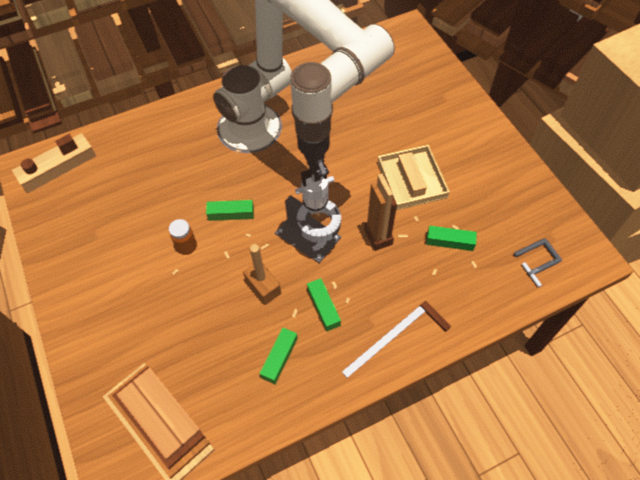

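Request:
{"fn": "jog_arm", "kwargs": {"rows": [[[-0.3,-0.05,1.8],[0,0,0],0.5],[[-0.3,-0.05,1.9],[0,0,0],0.5],[[0,0,0],[0,0,0],0.5],[[0,0,0],[0,0,0],0.5],[[0,0,0],[0,0,0],0.5]]}}

```text
clock: 17.85
position: [507.6, 19.3, 310.9]
ee_rot: [-0.689, 0.725, -0.001, 0.001]
contact_force: [-0.4, -0.7, -3.4]
gripper_width: 14.0
```

Run:
```python
from h import *
plan([(506.5,18.7,215,-93)],0.5,step=36,dq=7)
```

```text
from [507.6  19.3 310.9] -92.92 tilt 0.12 t 17.85 F [-0.4 -0.7 -3.4] w 14.0
[[[0.02, 0.04, 3.2], [0, 0, 0.03], 0.5], [[0.02, 0.03, 3.19], [0, 0, 0.02], 0.5], [[0.02, 0.04, 3.2], [0, 0, 0.03], 0.5]]
end [506.5  18.7 215. ] -93.0 3
```

Request:
{"fn": "jog_arm", "kwargs": {"rows": [[[0.05,0.1,2],[0,0,0],0.5],[[0,0,2],[0,0,0],0.5],[[0,0,2],[0,0,0],0.5],[[0,0,1],[0,0,0],0.5],[[0,0,0],[0,0,0],0.5],[[0,0,0],[0,0,0],0.5]]}}

```text
clock: 18.6
position: [506.9, 19.0, 240.9]
ee_rot: [-0.689, 0.725, -0.001, 0.001]
contact_force: [0.3, 1.1, -2.8]
gripper_width: 14.3
```

Run:
```python
from h import *
plan([(506.5,18.7,205,-93)],0.5,step=36,dq=7)
im=snap('wrist','w12.png');cv2.imwrite('pics/w12c.png',cv2.resize(im[100:320,210:430,::-1],(600,600),interpolation=3))
```

```text
from [506.9  19.  240.9] -92.9 tilt 0.13 t 18.6 F [ 0.3  1.1 -2.8] w 14.3
[[[0.03, 0.04, 3.59], [0, 0, 0.1], 0.5]]
end [506.5  18.7 205. ] -93.0 1
```

View pics/w12c.png

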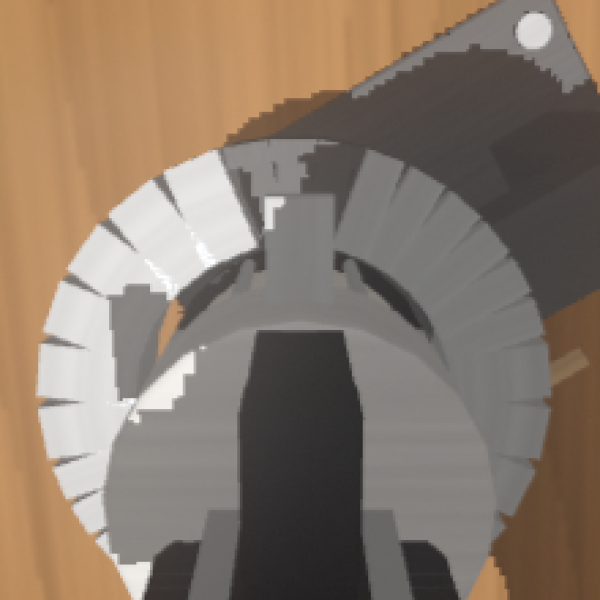

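Lug is about 1 mm right of the slot centre in the crop (lug 300, slot 297). I'll nudge it and lower.

Request:
{"fn": "jog_arm", "kwargs": {"rows": [[[0,-0.07,1.5],[0,0,0],0.5],[[0,0,1.5],[0,0,0],0.5],[[0,0,1],[0,0,0],0.5],[[0,0,0],[0,0,0],0.5],[[0,0,0],[0,0,0],0.5]]}}

```text
clock: 19.27
position: [507.3, 18.9, 200.1]
ee_rot: [-0.689, 0.725, -0.0, 0.0]
contact_force: [0.6, 0.2, -3.8]
gripper_width: 14.0
```

Run:
```python
from h import *
plan([(507.5,18.7,180,-93)],0.5,step=36,dq=7)
im=snap('wrist','w13.png');cv2.imwrite('pics/w13c.png',cv2.resize(im[100:320,210:430,::-1],(600,600),interpolation=3))
```

```text
from [507.3  18.9 200.1] -92.89 tilt 0.04 t 19.275 F [ 0.6  0.2 -3.8] w 14.0
[[[0.02, -0.03, 2.01], [0, 0, 0.11], 0.5]]
end [507.5  18.7 180. ] -93.0 1
```

View pics/w13c.png

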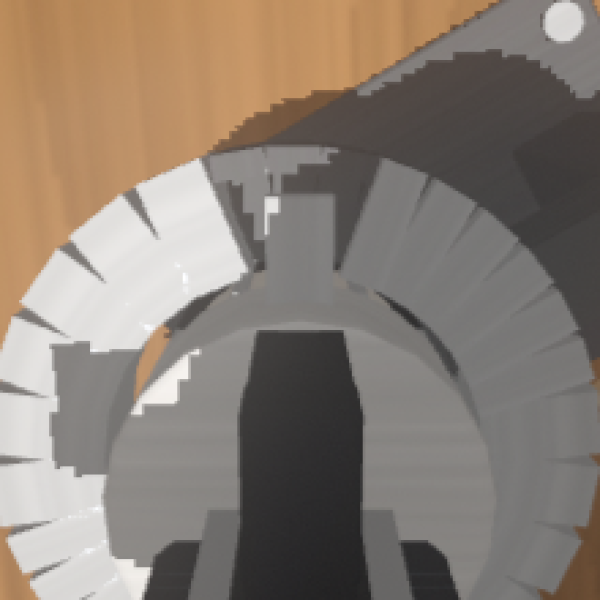

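Request:
{"fn": "jog_arm", "kwargs": {"rows": [[[0,-0.08,0.4],[0,0,0],0.5],[[0,0,0.5],[0,0,0],0.5],[[0,0,0.5],[0,0,0],0.5],[[0,0,0],[0,0,0],0.5],[[0,0,0],[0,0,0],0.5]]}}

```text
clock: 19.95
position: [507.8, 18.8, 185.9]
ee_rot: [-0.689, 0.725, -0.0, 0.0]
contact_force: [0.7, 0.4, -4.1]
gripper_width: 14.1
```

Request:
{"fn": "jog_arm", "kwargs": {"rows": [[[0,0,0.4],[0,0,0],0.5],[[0,0,0.3],[0,0,0],0.5],[[0,0,0.3],[0,0,0],0.5],[[0,0,0],[0,0,0],0.5],[[0,0,0],[0,0,0],0.5]]}}

```text
clock: 20.58
position: [507.7, 18.9, 175.9]
ee_rot: [-0.689, 0.725, -0.0, 0.0]
contact_force: [-0.3, -0.7, -3.1]
gripper_width: 14.2
```

Run:
```python
from h import *
plan([(507.5,18.7,175.5,-93)],0.5,step=36,dq=7)
im=snap('wrist','w14.png');cv2.imwrite('pics/w14c.png',cv2.resize(im[100:320,210:430,::-1],(600,600),interpolation=3))
```

```text
from [507.7  18.9 175.9] -92.91 tilt 0.01 t 20.575 F [-0.3 -0.7 -3.1] w 14.2
[[[0.02, 0.02, 0.04], [0, 0, 0.09], 0.5]]
end [507.5  18.7 175.5] -93.0 1
```

View pics/w14c.png

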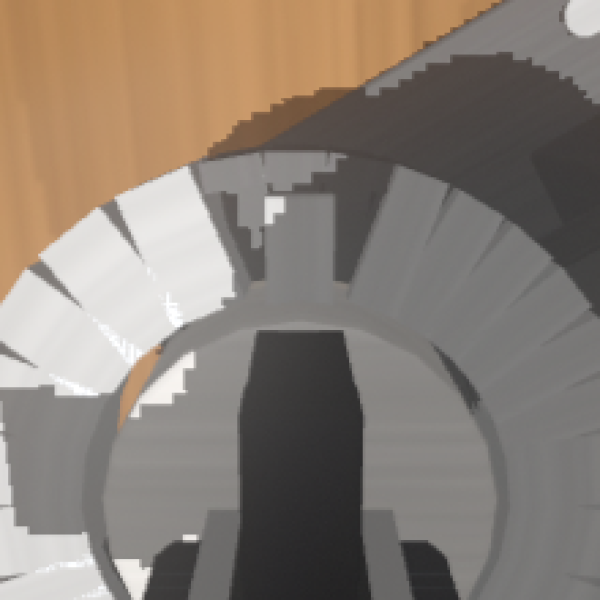

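Request:
{"fn": "jog_arm", "kwargs": {"rows": [[[0,0,0],[0,0,4],0.5],[[0,0,0],[0,0,5],0.5],[[0,0,0],[0,0,5],0.5],[[0,0,0],[0,0,5],0.5],[[0,0,0],[0,0,0],0.5]]}}

```text
clock: 21.25
position: [507.7, 18.9, 175.9]
ee_rot: [-0.56, 0.828, -0.0, 0.0]
contact_force: [-0.2, 0.9, -3.5]
gripper_width: 14.0
```

Run:
```python
from h import *
s=arm.read_state();print(s['wrist_torque'],s['contact_force'],s['position'],psi(s))
im=snap('wrist','w15.png');cv2.imwrite('pics/w15c.png',cv2.resize(im[100:320,210:430,::-1],(600,600),interpolation=3))
```

```text
[-0.01127492  0.03287346 -0.03097733] [-0.18304881  0.91078205 -3.50822797] [507.72792898  18.87750662 175.92892375] (np.float64(-111.85453791088831), np.float64(0.01726262733846981))
```

View pics/w15c.png

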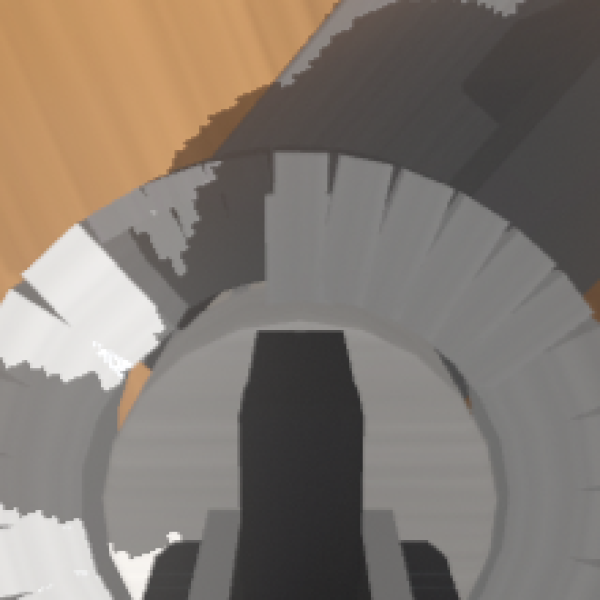

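The lug slid under the lip without force. I'll continue to 60°.

Request:
{"fn": "jog_arm", "kwargs": {"rows": [[[0,0,0],[0,0,5],0.5],[[0,0,0],[0,0,6],0.5],[[0,0,0],[0,0,6],0.5],[[0,0,0],[0,0,6],0.5],[[0,0,0],[0,0,6],0.5],[[0,0,0],[0,0,6],0.5],[[0,0,0],[0,0,5],0.5],[[0,0,0],[0,0,1],0.5],[[0,0,0],[0,0,0],0.5],[[0,0,0],[0,0,0],0.5]]}}

```text
clock: 22.55
position: [507.7, 18.9, 175.8]
ee_rot: [-0.235, 0.972, 0.0, 0.0]
contact_force: [0.5, -0.1, -3.2]
gripper_width: 13.8
```

Run:
```python
from h import *
s=arm.read_state();print(s['wrist_torque'],s['contact_force'],s['position'],psi(s))
im=snap('wrist','w16.png')
```

```text
[-0.02644579 -0.00473857  0.04430234] [ 0.52128793 -0.14368096 -3.21883794] [507.67119764  18.87363367 175.83484003] (np.float64(-152.85236612400362), np.float64(0.003694358774862165))
```

View pics/w16.png

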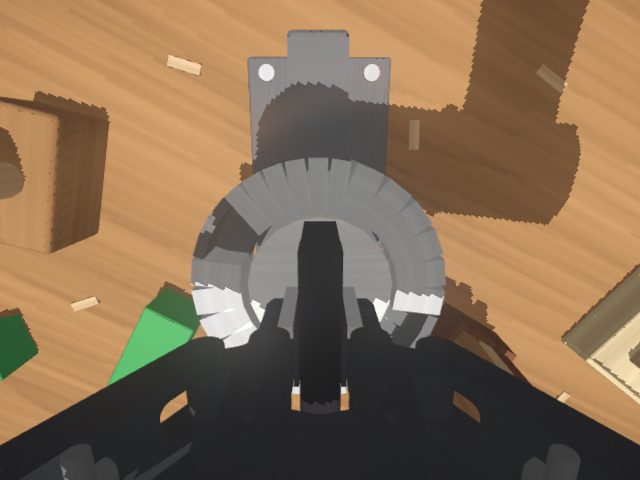

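The bar is aligned with the arm. I'll lower it into the notches.

Request:
{"fn": "jog_arm", "kwargs": {"rows": [[[0,0,0.2],[0,0,0],0.5],[[0,0,0.2],[0,0,0],0.5],[[0,0,0.2],[0,0,0],0.5],[[0,0,0],[0,0,0],0.5],[[0,0,0],[0,0,0],0.5]]}}

```text
clock: 23.22
position: [507.7, 18.9, 169.8]
ee_rot: [-0.234, 0.972, -0.0, 0.0]
contact_force: [-0.5, -0.7, -3.7]
gripper_width: 14.1
```

No contact, and it is already below ledge level, so the lugs are in the notches. Continuing.

Request:
{"fn": "jog_arm", "kwargs": {"rows": [[[0,0,0.15],[0,0,0],0.5],[[0,0,0.15],[0,0,0],0.5],[[0,0,0.1],[0,0,0],0.5],[[0,0,0],[0,0,0],0.5],[[0,0,0],[0,0,0],0.5]]}}

```text
clock: 23.85
position: [507.7, 18.9, 165.8]
ee_rot: [-0.234, 0.972, -0.0, 0.0]
contact_force: [0.5, 0.5, -3.0]
gripper_width: 14.0
```

Request:
{"fn": "jog_arm", "kwargs": {"rows": [[[0,0,0.1],[0,0,0],0.5],[[0,0,0.05],[0,0,0],0.5],[[0,0,0],[0,0,0],0.5],[[0,0,0],[0,0,0],0.5]]}}

```text
clock: 24.35
position: [507.9, 18.8, 165.5]
ee_rot: [-0.234, 0.972, -0.0, 0.001]
contact_force: [-2.7, -0.4, 6.6]
gripper_width: 14.1
```

Seated (contact at the expected height). Releasing.

Request:
{"fn": "jog_arm", "kwargs": {"rows": [[[0,0,0],[0,0,0],2.5],[[0,0,0],[0,0,0],4],[[0,0,0],[0,0,0],6],[[0,0,0],[0,0,0],6],[[0,0,0],[0,0,0],6],[[0,0,-2],[0,0,0],6],[[0,0,-4],[0,0,0],6],[[0,0,-5],[0,0,0],6],[[0,0,-5],[0,0,0],6],[[0,0,0],[0,0,0],6]]}}

```text
clock: 25.6
position: [509.6, 19.1, 329.1]
ee_rot: [-0.234, 0.972, -0.0, 0.005]
contact_force: [-0.1, 0.6, -0.7]
gripper_width: 60.1
```

Request:
{"fn": "jog_arm", "kwargs": {"rows": [[[-6,0,0],[0,0,0],6],[[-2,0,0],[0,0,0],6],[[0,0,0],[0,0,0],6],[[0,0,0],[0,0,0],6]]}}

```text
clock: 26.1
position: [578.2, 55.0, 323.7]
ee_rot: [-0.234, 0.972, -0.0, -0.001]
contact_force: [0.7, 0.1, 0.0]
gripper_width: 60.1
```

Run:
```python
from h import *
import pickle
m=eyes.camera_model('wrist');im=snap('wrist','w17.png');pickle.dump(m,open('w17.pkl','wb'))
a=snap('scene','sc17.png');snap('top','top17.png')
cv2.imwrite('pics/scc17.png',cv2.resize(a[150:320,140:460,::-1],(800,425),interpolation=3))
for z in (187,197): print(z,proj('wrist',[[507,18.7,z]],m),proj('scene',[[507,18.7,z]]))
print(arm.read_state()['clock'])
```

```text
187 [[318.29819001 124.71301702]] [[318.54496542 209.33864178]]
197 [[318.24388691 124.125209  ]] [[318.47717667 207.39042382]]
26.25
```

View pics/w17.png

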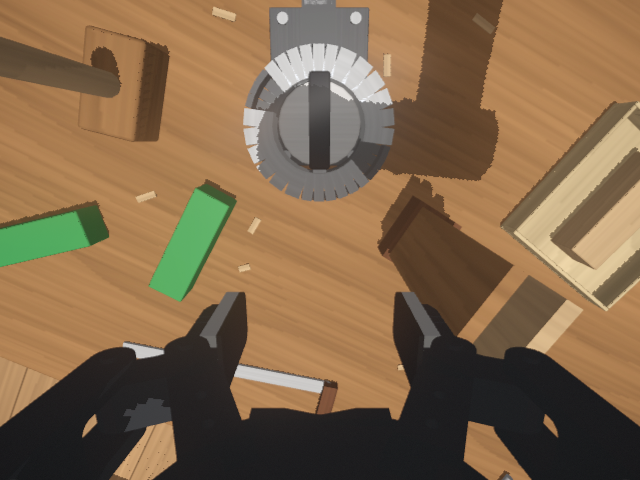

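View pics/scc17.png

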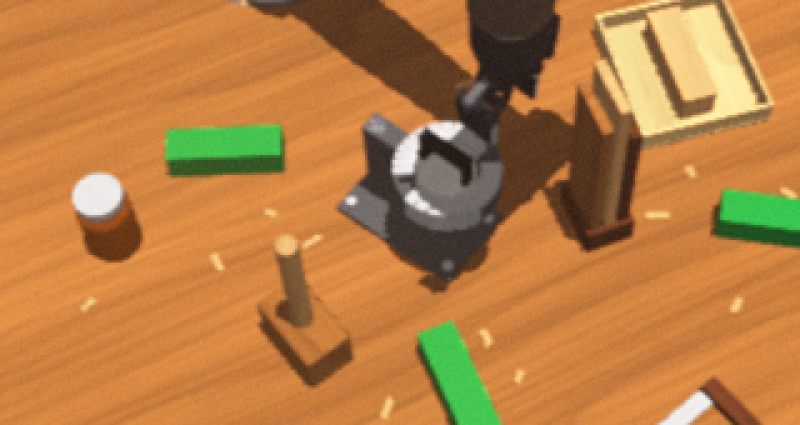

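View pics/top17.png

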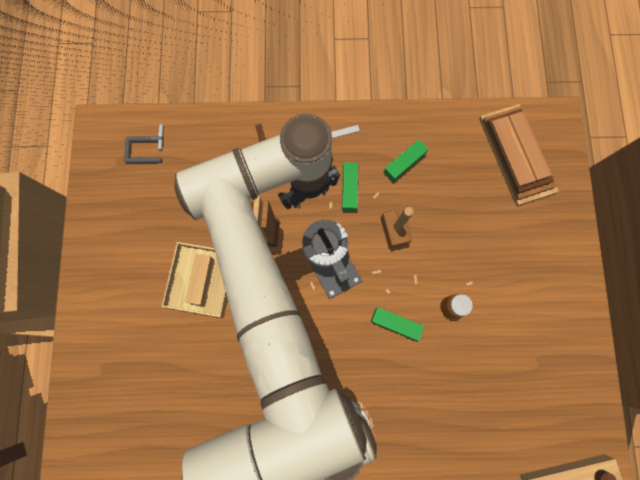

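Run:
```python
from h import *
import pickle
m=pickle.load(open('w17.pkl','rb'))
im=cv2.imread('pics/w17.png');cv2.imwrite('pics/w17c.png',cv2.resize(im[35:210,235:410],(700,700),interpolation=3)[:600])
for z in (195,203):
    F=atz('wrist',(319.5,170),z,m)[:2];N=atz('wrist',(319.5,71),z,m)[:2];print(z,(F+N)/2,np.linalg.norm(F-N),np.degrees(np.arctan2(*(F-N)[::-1])))
print(arm.read_state()['contact_force'])
```

```text
195 [505.38713461  18.85263292] 65.58994188423442 27.033590117388005
203 [505.70574603  19.02079908] 63.64785669630689 27.033590117387988
[-0.00914715 -0.24063416  0.46466129]
```

View pics/w17c.png

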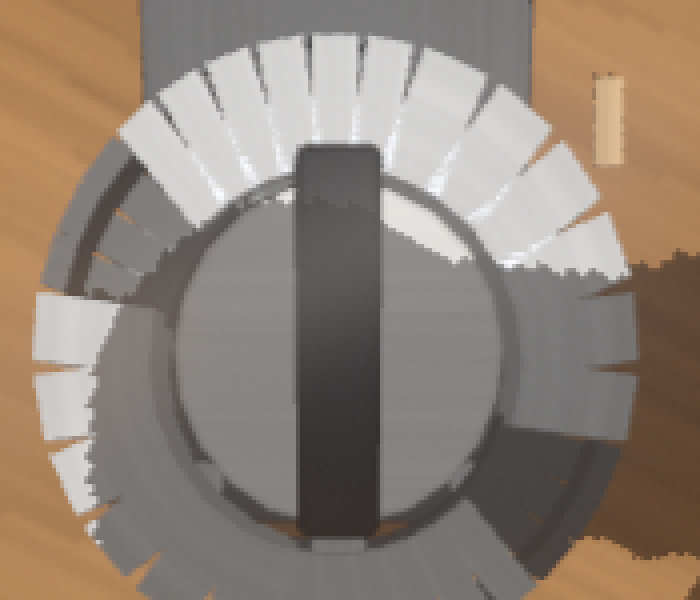

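Run:
```python
from h import *
print(arm.job_done())
```

```text
the job is handed in; nothing more can be done
None
```

I put the batten in the tray first, then hung the lantern in the holder, let go, backed the arm off and handed the job in at about 26 s of the 72 s allowed.

- **Batten:** the last pictures show it lying flat on the tray floor.
- **Lantern:** both lugs went down through the slots and turned 60° clockwise under the lip without resistance. They met the floor at the height expected for the locking notches. The wrist camera shows the handle bar along the holder's arm at 27.0°. The bar's apparent length, 65.6 mm against a true 66 mm, fits the locked height; at ledge height it would have read 63.6 mm.
- **Mallet and glue jar:** both stand where they were in the camera views. I judged this by eye and did not measure it.
- **Forces:** the readings at the end of each move stayed below about 8 N at the wrist, and nothing was touching the robot at hand-in.

No final check failed. The top camera placed the collar about 3 mm off the wrist camera's position, so I used the wrist camera and centred the lug in the slot by eye.

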